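# Dry-fit a half-lapped cabinet door frame on the assembly board

### The job

Dry-fit the little cabinet door frame on the assembly board. One stile already lies between its dowel pins on the left; lay the loose stile between the pins to its right, parallel to it with its laps facing up and its wide lap at the near end like the other's, then drop the three rails across the pair, each into the laps cut for its width: the wide rail nearest you, the medium rail farthest away and the narrow one between them. Every joint must be fully home, flush on top, with all five parts left at rest on the board, and the glue bottle, tape measure and marking gauge left where they are.

Things in the scene. Friction and masses are not known exactly. Their poses are not given: they have to be found in the camera images.
- assembly_board: Plywood board 296 x 216 x 12 mm, fixed. Origin: middle of underside; x away from the robot, y left. Stile places lie along x at x = 0, y = +69 (taken) and y = -69 mm (empty), each between six tapered pins, 12 thick, 18 tall, 1.5 mm play. Right pins at (x, y) = (-49, -45.5), (60, -45.5), (-85, -92.5), (85, -92.5), (-129.5, -69), (129.5, -69); left ones mirrored.
- seated_stile: Left stile, brown wood, lying loose between the board's left pins. Origin: middle of underside; x along its length to the medium-lap end, z up. 244 long, 32 wide, 24 thick. Laps 12 deep in its top, across its full width: 54 long at x = -83 (wide), 28 at x = 14 (narrow), 40 at x = 90 (medium), mouths flared 2 mm a side.
- loose_stile: Identical loose stile on the bench, right way up, wide lap roughly to the robot. Grip across 32 at x = -24. Origin: middle of underside; x along its length to the medium-lap end, z up. 244 long, 32 wide, 24 thick. Laps 12 deep in its top, across its full width: 54 long at x = -83 (wide), 28 at x = 14 (narrow), 40 at x = 90 (medium), mouths flared 2 mm a side.
- wide_rail: Widest rail, brown wood, 170 long (x), 50 wide (y), 24 thick, same either way round; lies right way up on the bench. Origin: middle of underside. Its middle 102 mm fits between the stiles; its ends are 12 thick (cut away underneath) and rest in the laps. Grip across its middle. Home: at board x = -83, y = 0, lying across, underside on the board.
- narrow_rail: Narrowest rail, brown wood, 170 long (x), 24 wide (y), 24 thick, same either way round; lies right way up on the bench. Origin: middle of underside. Its middle 102 mm fits between the stiles; its ends are 12 thick (cut away underneath) and rest in the laps. Grip across its middle. Home: at board x = +14, y = 0, lying across, underside on the board.
- medium_rail: Medium-width rail, brown wood, 170 long (x), 36 wide (y), 24 thick, same either way round; lies right way up on the bench. Origin: middle of underside. Its middle 102 mm fits between the stiles; its ends are 12 thick (cut away underneath) and rest in the laps. Grip across its middle. Home: at board x = +90, y = 0, lying across, underside on the board.
- glue_bottle: Bystander: yellow glue bottle with an orange spout, standing behind the work, 42 x 64 x 203 mm; origin in the middle of its underside. Leave it alone
- tape_measure: Bystander: yellow and black pocket tape measure, 37 x 91 x 66 mm, behind the work on the right; origin in the middle of its underside. Leave it alone
- marking_gauge: Bystander: wooden marking gauge with a brass screw, 60 x 225 x 82 mm, at the left of the work; origin in the middle of its underside. Leave it alone
Not all that is in view belongs to the job. Leave any turquoise look-alike of the loose_stile alone.

How it is judged:
By the outcome, as a careful person would: the job done as asked, in the order asked, and still so for the second after the job is handed in, with the robot touching nothing.
It also fails if it takes over 115 s, if anything falls off the work surface, if the arm or the gripper's body presses on something with over 40 N, if the wrist force passes 120 N, or if a joint passes its speed limit or range.

### The arm

A 6-joint arm with a two-finger parallel gripper is mounted at the origin on a cart in front of the work surface, level with it; the furniture and walls round the work are solid. World frame = base frame: x ahead of the robot, y to its left, z up, the work surface at z = 0. Lengths are in m, angles in degrees, forces in N, time in s.
With the tool pointing down it reaches from about 0.325 to 0.85 m from the base axis. Payload 15.5 kg.
Tool frame: the origin (TCP) lies midway between the tips of the shut fingers; the grasp point (between the pads) lies 19 mm behind it; z points along the fingers, y is the line along which they close (so a half turn about z gives the same grasp; the last joint's range is limited). The gripper opens to 91 mm and grips with 3 to 60 N. Pads are 32 mm wide; open, the fingers measure 118 mm over their backs; the gripper's body (76 mm by 178 mm) begins 60 mm behind the grasp point.
Start: joints at [-78.065, 28.281, 77.091, -0, 74.628, -5.472], TCP at [0.187, -0.596, 0.214] pointing down, gripper open.
Joint ranges: [-166.48, 166.48], [-47.26, 123.95], [12.59, 153.08], [-70.14, 250.14], [6.76, 159.57], [-176.63, 176.63]. Speed limits (degrees/s): [108.29, 108.29, 147.25, 172.46, 172.46, 172.46].

### API

Orientations are given as a 3x3 rotation matrix whose columns are the frame's x, y, z axes.
In Python, from bench import ctrl gives the robot as it stands. The module is installed in compiled form; this text tells all that it offers. Calls block until the motion is done:
- ctrl.goto(position, orientation): joint-space move of the TCP to a pose.
- ctrl.move_l(position, vel=0.15, ori=None, contact_N=None): straight line of the TCP; ori=None keeps the orientation; vel is the mean speed in m/s. With contact_N (N) it stops when the force on the tool has changed by that much, and returns True; else False.
- ctrl.movej(angles): joint-space move.
- ctrl.command_gripper(opening): opening from 0.0 (shut) to 1.0 (fully open); the grip force is fixed at half the most; returns when the fingers have stopped.
- ctrl.sleep(seconds).
- ctrl.ik(position, orientation): joint angles nearest the present ones, or None.
- ctrl.read_camera(name): name is "scene" or "top" or "wrist"; returns the picture (400x640x3 uint8, blue, green, red); there is no depth.
- ctrl.camera_params(name): a dict with "fx", "fy", "cx", "cy" (pixels), "D" ([k1, k2, p1, p2, k3] as OpenCV has them; the pictures are not rectified), "pose" (4x4, takes a point from camera to world coordinates); the wrist camera has in their place "T_tool_cam" (4x4, takes a point from camera to tool coordinates, whose origin is the TCP and whose axes are the flange's). Camera axes: x right, y up, looking along -z (the intrinsics and any distortion apply to the point x, -y, -z); pixel columns grow to the right and rows downward; lengths in m; the calibration is good to about 2 mm. A picture is of the moment at which its call begins: read the wrist's pose just before it. camera_params takes no time and is no camera call.
A pose or a line that the arm cannot do raises ctrl.MotionError and nothing moves.
- ctrl.sign_off(): hands the job in; it is judged then, once.
Readings, each from a call of its own:
- ctrl.current_t(): time.
- ctrl.current_q(): joint angles.
- ctrl.current_dq(): joint speeds.
- ctrl.current_effort(): joint torques, N m.
- ctrl.current_tool_pos(): TCP position.
- ctrl.current_eef_rot(): TCP orientation.
- ctrl.current_contact_force(): force on the tool from outside, world axes, zero at the start.
- ctrl.current_wrist_torque(): the same for the moment, N m.
- ctrl.current_grip_width(): opening from 0.0 (shut) to 1.0 (fully open).
- ctrl.current_grasp_force(): force on a finger pad.
Only numpy, scipy, OpenCV 4.12 (cv2) and the standard library are available. Lean on these libraries where they do the work, as an engineer would, in place of code of your own. Each camera call takes 0.05 s, during which the arm holds its last target. There are 200 camera calls.

## Working session

There is one attempt and no reset: what is moved stays moved. The work goes in short steps, each a Python script; the robot and the scene stay as the last script left them, time stands still between calls to the robot, and variables do not carry over. Pictures are saved under pics/ and viewed, at most 14 in all, crops included, and the job is handed in when it is done.

```bash
mkdir -p pics
python3 - <<'E'
from bench import ctrl
import cv2,numpy as np
np.set_printoptions(precision=4,suppress=True)
for n in ("scene","top"):
    cv2.imwrite(f"pics/{n}0.png",ctrl.read_camera(n)); p=ctrl.camera_params(n); print(n,p)
print(ctrl.camera_params("wrist")); print(ctrl.current_eef_rot(),ctrl.current_t())
E
```

```text
scene {'fx': 515.9897754867579, 'fy': 515.9897754867579, 'cx': 320.4882304202883, 'cy': 206.11751970492972, 'D': array([-0.0941,  0.    ,  0.    ,  0.    ,  0.    ]), 'pose': array([[ 0.1079,  0.6425, -0.7586, -1.0902],
       [-0.9939,  0.0859, -0.0686, -0.058 ],
       [ 0.021 ,  0.7614,  0.6479,  1.3894],
       [ 0.    ,  0.    ,  0.    ,  1.    ]])}
top {'fx': 423.6919561963777, 'fy': 423.6919561963777, 'cx': 313.2405607195939, 'cy': 197.20418584920597, 'D': array([-0.1103,  0.    ,  0.    ,  0.    ,  0.    ]), 'pose': array([[ 0.0298,  0.9918, -0.1245,  0.2909],
       [-0.9996,  0.0295, -0.0043,  0.0739],
       [-0.0006,  0.1245,  0.9922,  1.4237],
       [ 0.    ,  0.    ,  0.    ,  1.    ]])}
{'fx': 335.8651837015049, 'fy': 335.8651837015049, 'cx': 318.40459248945626, 'cy': 201.51663167327146, 'D': array([-0.0606,  0.    ,  0.    ,  0.    ,  0.    ]), 'T_tool_cam': array([[ 0.001 ,  0.9685,  0.249 ,  0.0692],
       [ 1.    , -0.0009, -0.0002,  0.0003],
       [-0.    ,  0.249 , -0.9685, -0.1713],
       [ 0.    ,  0.    ,  0.    ,  1.    ]])}
[[ 0.9542  0.2991 -0.0002]
 [ 0.2991 -0.9542  0.001 ]
 [ 0.0001 -0.001  -1.    ]] 0.1
```

View pics/top0.png

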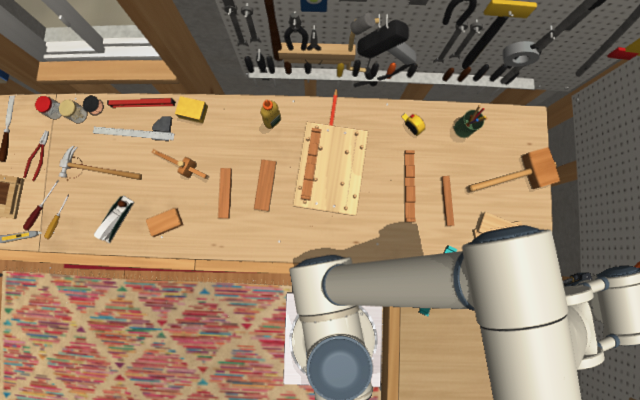

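View pics/scene0.png

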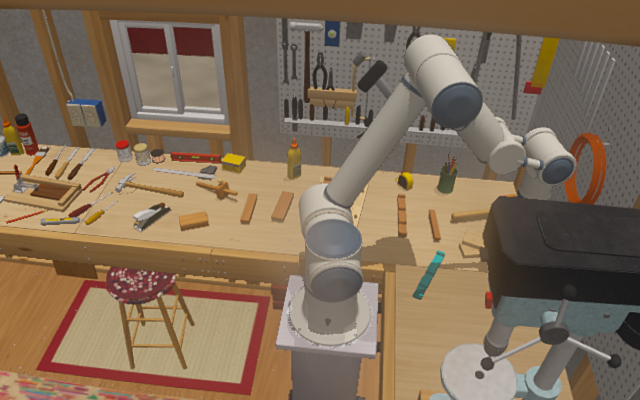

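Top view: loose stile (409,186), the brown part with three notches; turquoise look-alike near (450,250)/(425,310). Rails: wide (265,186), medium (224,193), narrow (448,201). The short block at (165,221) is clutter. Next I'll get coarse positions, check sizes and take an enlarged crop.

```bash
cat > h.py <<'E'
from bench import ctrl
import cv2,numpy as np
np.set_printoptions(precision=4,suppress=True)
def camT(n):
    p=ctrl.camera_params(n)
    if n!="wrist": return p,np.array(p["pose"])
    T=np.eye(4);T[:3,:3]=ctrl.current_eef_rot();T[:3,3]=ctrl.current_tool_pos()
    return p,T@p["T_tool_cam"]
def px2w(uv,z,p,T):
    K=np.array([[p["fx"],0,p["cx"]],[0,p["fy"],p["cy"]],[0,0,1]])
    u=cv2.undistortPoints(np.float64(uv).reshape(-1,1,2),K,p["D"]).reshape(-1,2)
    d=np.c_[u[:,0],-u[:,1],-np.ones(len(u))]@T[:3,:3].T
    return T[:3,3]+d*((z-T[2,3])/d[:,2])[:,None]
def w2px(P,p,T):
    K=np.array([[p["fx"],0,p["cx"]],[0,p["fy"],p["cy"]],[0,0,1]])
    c=(np.atleast_2d(P)-T[:3,3])@T[:3,:3]; c=c*[1,-1,-1]
    return cv2.projectPoints(c.reshape(-1,1,3),np.zeros(3),np.zeros(3),K,np.float64(p["D"]))[0].reshape(-1,2)
def R(yaw): # tool down, tool x at yaw (deg); y (closing) = yaw-90
    a=np.radians(yaw);c,s=np.cos(a),np.sin(a)
    return np.array([[c,s,0],[s,-c,0],[0,0,-1.]])
def shot(n,name):
    p,T=camT(n);im=ctrl.read_camera(n);cv2.imwrite(f"pics/{name}.png",im);np.savez(f"pics/{name}.npz",T=T);return im,p,T
E
python3 - <<'E'
from h import *
p,T=camT("top")
pts=dict(wide=[(271,161),(259,210)],med=[(225,168),(224,219)],loose=[(409,151),(410,221)],narrow=[(446,177),(450,226)],board=[(310,122),(368,130),(356,215),(293,208)],seat=[(315,128),(307,199)])
for k,v in pts.items():
    w=px2w(v,.012 if k=="board" else .036 if k=="seat" else .024,p,T); print(k,w[:,:2].tolist(),np.linalg.norm(w[0]-w[1]),w.mean(0)[:2])
im=cv2.imread("pics/top0.png"); cv2.imwrite("pics/c1.png",cv2.resize(im[110:240,200:470],None,fx=2.9,fy=2.9,interpolation=cv2.INTER_CUBIC))
E
```

```text
wide [[0.5852686009226216, 0.22596683732988132], [0.4183082930994698, 0.2588254871437255]] 0.1701629667583121 [0.5018 0.2424]
med [[0.5570076439933269, 0.3807555823908764], [0.3846584054198977, 0.3744062071909751]] 0.1724661549471952 [0.4708 0.3776]
loose [[0.6344248912868935, -0.2407575260928791], [0.396347853360346, -0.24415632227864398]] 0.23810129735763957 [ 0.5154 -0.2425]
narrow [[0.5488333642311993, -0.36755784538598985], [0.38316849762090965, -0.3797503265435704]] 0.1661129273289199 [ 0.466  -0.3737]
board [[0.7288239622918953, 0.09891978865514627], [0.7066723925906242, -0.10150016567875951], [0.41230840897541005, -0.06477272479382222], [0.4295832318856939, 0.14662550636464894]] 0.20164039807398504 [0.5693 0.0198]
seat [[0.7008393882499069, 0.08094609526222045], [0.4584243944866009, 0.100264580164274]] 0.24318353780668328 [0.5796 0.0906]
```

View pics/c1.png

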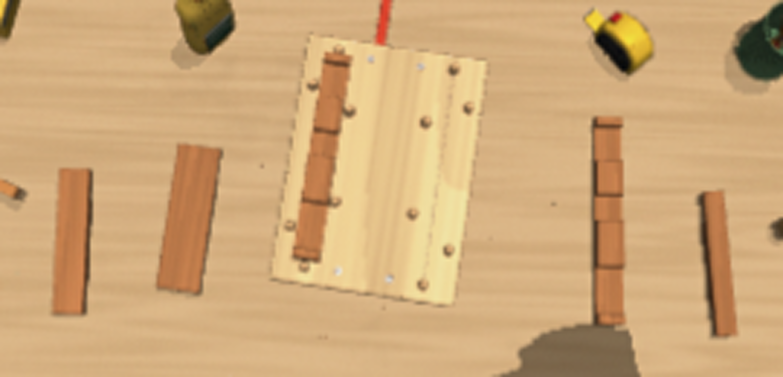

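The crop confirms it: the loose stile is the brown, notched part at crop (608,220) (238 mm measured against 244, near end in shadow). The turquoise one is outside this area. The rail widths rank correctly too. Next are the wrist views.

Run:
```python
from h import *
ctrl.goto([.492,-.243,.20],R(1.)); a,_,_=shot("wrist","w_loose")
ctrl.goto([.55,.02,.22],R(-7.)); b,_,_=shot("wrist","w_board")
print(ctrl.current_t(),ctrl.current_q())
```

```text
2.9583 [-4.2611 21.9262 87.2578 -0.018  70.8206 92.8044]
```

View pics/w_loose.png

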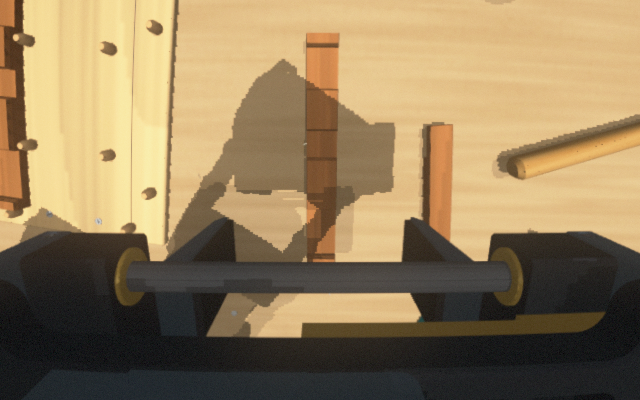

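View pics/w_board.png

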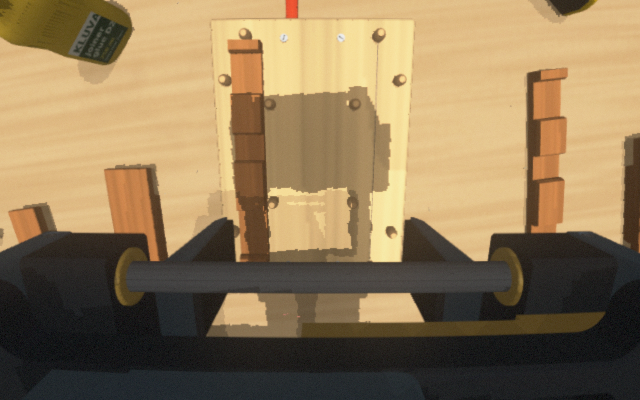

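The w_loose picture shows the stile at columns 306-339, with its near end hidden behind the fingers (rows over 230). In w_board the board's far corners are at (212,20) and (414,19), and its near end is hidden too. I'll retake each view with the tool set back along x, and rectify the images to each top plane.

```bash
cat >> h.py <<'E'
def rect(im,p,T,c,yaw,z,L,W,s):
    """rectify: part x -> right, part y -> up; s px/mm; L,W in mm"""
    a=np.radians(yaw);jj,ii=np.meshgrid(np.arange(int(L*s)),np.arange(int(W*s)))
    x=(jj/s-L/2)/1e3;y=-(ii/s-W/2)/1e3
    P=np.stack([c[0]+x*np.cos(a)-y*np.sin(a),c[1]+x*np.sin(a)+y*np.cos(a),np.full(x.shape,z)],-1).reshape(-1,3)
    uv=w2px(P,p,T).astype(np.float32).reshape(*x.shape,2)
    return cv2.remap(im,uv[...,0],uv[...,1],cv2.INTER_CUBIC)
C=dict(loose=(.5154,-.2425,.8),narrow=(.466,-.3737,4.2),wide=(.5018,.2424,-11.1),medium=(.4708,.3776,2.1))
E
python3 - <<'E'
from h import *
rows=[]
for k in ("narrow","loose","board","wide","medium"):
    if k=="board": c=(.5693,.0198,-7);d=.14;z=.25
    else: c=C[k];d=.11 if k!="loose" else .13;z=.16 if k!="loose" else .2
    a=np.radians(c[2])
    ctrl.goto([c[0]-d*np.cos(a),c[1]-d*np.sin(a),z],R(c[2])); ctrl.sleep(.15)
    im,p,T=shot("wrist","r_"+k)
    if k=="board": cv2.imwrite("pics/board_r.png",rect(im,p,T,c,c[2],.012,320,240,2.45))
    else: rows.append(rect(im,p,T,c,c[2],.024,264,50 if k in("narrow","loose")else 62,2.6))
cv2.imwrite("pics/parts_r.png",np.vstack(rows)); print([r.shape for r in rows],ctrl.current_t())
E
```

```text
[(130, 686, 3), (130, 686, 3), (161, 686, 3), (161, 686, 3)] 8.8667
```

View pics/parts_r.png

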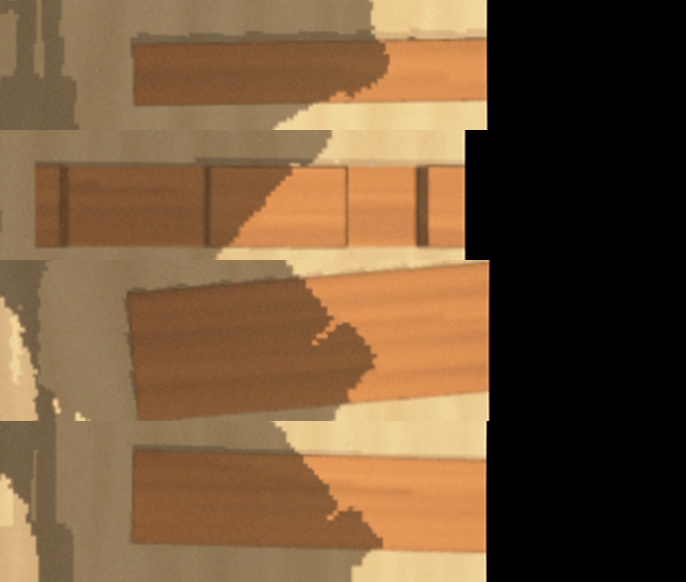

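View pics/board_r.png

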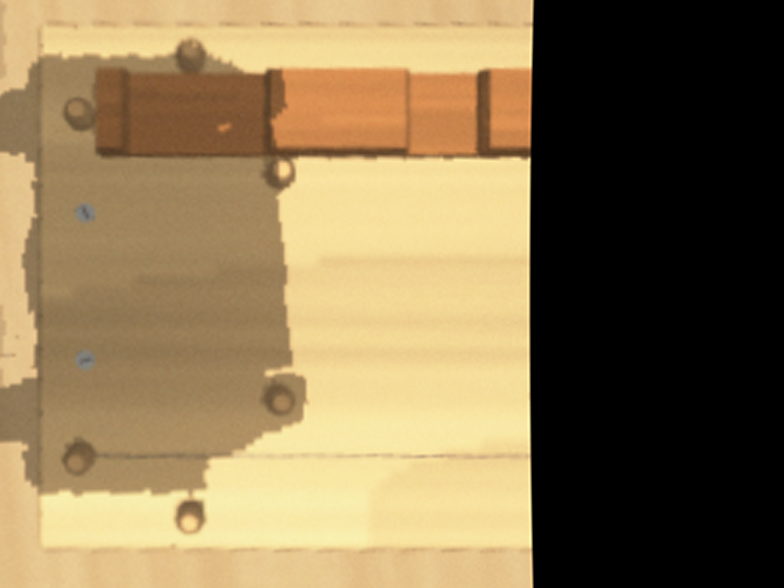

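Readings in parts_r (2.6 px/mm): near ends at j=134 (narrow), 36 (stile, with lap walls at 67, 207, 348 and 426 as predicted for 244 mm), about 132 (wide) and 133 (medium). The widths match. In board_r the near edge is at j=42 and the sides are at i=24.5 and 548. To check the board fit, I'll rectify at pin-top height and overlay the model.

```bash
cat > poses.py <<'E'
from h import *
def upd(c,dx,dy,dyaw):
    a=np.radians(c[2]);return (c[0]+(dx*np.cos(a)-dy*np.sin(a))/1e3,c[1]+(dx*np.sin(a)+dy*np.cos(a))/1e3,c[2]+dyaw)
P=dict(narrow=upd(C["narrow"],4.5,-2.5,.5),loose=upd(C["loose"],3.8,-3.8,0),wide=upd(C["wide"],3.7,.65,4.6),medium=upd(C["medium"],4.1,-.4,-1.4),
 board=upd((.5693,.0198,-7),5.1,3.2,0))
E
python3 - <<'E'
from poses import *
for k,v in P.items(): print(k,np.array(v))
p=ctrl.camera_params("wrist");b=P["board"];s=2.6
def g(n): return rect(cv2.imread(f"pics/{n}.png"),p,np.load(f"pics/{n}.npz")["T"],b,b[2],.030,300,226,s)
A,B=g("r_board"),g("w_board");h=int(150*s);A[:,h:]=B[:,h:]
for sg in(1,-1):
  for x,y in[(-49,45.5),(60,45.5),(-85,92.5),(85,92.5),(-129.5,69),(129.5,69)]:
    cv2.drawMarker(A,(int((x+150)*s),int((113-sg*y)*s)),(255,0,0),cv2.MARKER_CROSS,18,1)
print(A.shape);cv2.imwrite("pics/pins.png",A)
E
```

```text
narrow [ 0.4707 -0.3759  4.7   ]
loose [ 0.5193 -0.2462  0.8   ]
wide [ 0.5056  0.2423 -6.5   ]
medium [0.4749 0.3774 0.7   ]
board [ 0.5748  0.0224 -7.    ]
(587, 780, 3)
```

View pics/pins.png

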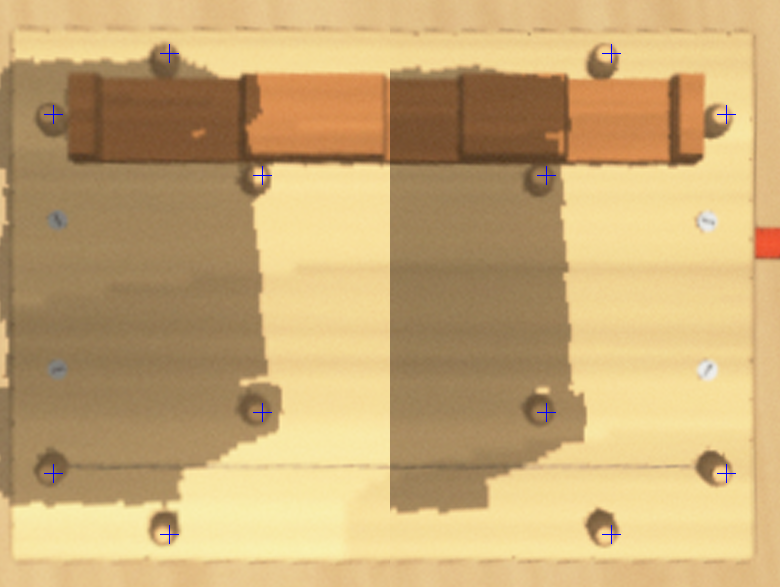

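Reading pins.png: the upper tips lie about 4 px below their crosses and the lower ones about 4 px above, so y and yaw are centred and the scale is slightly off. In x, after removing scale, the tips lie about 2 px nearer, so I shift the board by −0.8 mm. Now I'll pick the stile and look at it in the hand, since its centreline shows the camera's lateral bias.

```bash
cat >> poses.py <<'E'
P["board"]=upd(P["board"],-.8,0,0)
def at(c,x,y=0):
    q=upd(c,x,y,0);return [q[0],q[1]]
def pick(k,gx,op,h):
    c=P[k];g=at(c,gx)
    ctrl.goto(g+[.10],R(c[2])); ctrl.command_gripper(op)
    hit=ctrl.move_l(g+[h],vel=.12,contact_N=10)
    print(k,"hit",hit,ctrl.current_tool_pos())
    ctrl.command_gripper(0.0)
    print("width mm",91*ctrl.current_grip_width(),"F",ctrl.current_grasp_force())
    ctrl.move_l(g+[.12],vel=.2)
E
python3 - <<'E'
from poses import *
pick("loose",-24,.65,.005)
b=P["board"];t=at(b,-24,-69)
ctrl.goto(t+[.085],R(b[2])); ctrl.sleep(.2)
im,p,T=shot("wrist","held")
A=rect(im,p,T,t,b[2],.085+.019,300,60,2.6); B=rect(im,p,T,at(b,0,-69),b[2],.03,300,80,2.6)
for y in(78,): cv2.line(A,(0,y),(780,y),(255,0,0),1)
for x,y in[(-49,23.5),(60,23.5),(-85,-23.5),(85,-23.5),(129.5,0)]: cv2.drawMarker(B,(int((x+150)*2.6),int((40-y)*2.6)),(255,0,0),cv2.MARKER_CROSS,14,1)
cv2.imwrite("pics/held_r.png",np.vstack([A,B])); print(ctrl.current_t(),91*ctrl.current_grip_width(),ctrl.current_tool_pos(),t)
E
```

```text
loose hit False [ 0.4956 -0.2468  0.0056]
width mm 31.89858269024476 F 29.997395826503634
15.1083 31.93563660674623 [ 0.5418 -0.0442  0.0851] [np.float64(0.5417278380166073), np.float64(-0.04310871071291758)]
```

View pics/held_r.png

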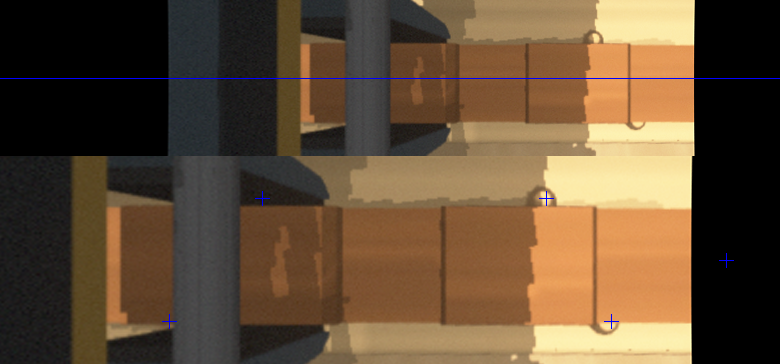

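held_r: the held stile's edges are at i=43 and 123, so its centreline is about 2 px below the tool line after correcting for actual TCP. That puts the camera about 0.9 mm to the right. The lap walls at j=459, 527 and 628 agree with the grip offset to about 0.5 mm, and the pin tip at (543,199) lies about 2 px nearer than its cross. I'll shift the target by (−1, +1) mm and lower with a contact stop.

Run:
```python
from poses import *
b=P["board"];t=at(b,-25,-68)
print("before",ctrl.current_tool_pos(),ctrl.current_dq().max() if hasattr(ctrl.current_dq(),'max') else '')
ctrl.move_l(t+[.055],vel=.1,ori=R(b[2])); ctrl.sleep(.3); e=np.array(t+[.055])-ctrl.current_tool_pos(); print("track err mm",e*1e3)
f0=np.array(ctrl.current_contact_force())
hit=ctrl.move_l(t+[.0175],vel=.03,contact_N=6)
print(hit,ctrl.current_tool_pos(),ctrl.current_contact_force()-f0,ctrl.current_wrist_torque(),ctrl.current_t(), at(b,-25,-68))
```

```text
before [ 0.5418 -0.0442  0.0851] 0.24659822163850628
track err mm [-0.2833  0.0663 -0.4393]
False [ 0.541  -0.042   0.0177] [ 0.7186 -0.236   0.194 ] [ 0.0448  0.0662 -0.0113] 17.2583 [np.float64(0.5408571612083711), np.float64(-0.04199429521787111)]
```

It went all the way down with no contact force: TCP 17.7 mm now against 5.6 mm at the grip, so the underside is at 12.1 mm. Release, then view the board with the hand turned as it will be for placing rails.

Run:
```python
from poses import *
b=P["board"]
ctrl.command_gripper(.55); q=list(ctrl.current_tool_pos())
ctrl.move_l([q[0],q[1],.12],vel=.15)
y=b[2]+90
c=at(b,0,-80); ctrl.goto(c+[.26],R(y)); ctrl.sleep(.25)
im,p,T=shot("wrist","lap")
A=rect(im,p,T,(b[0],b[1]),b[2],.036,260,190,3.0); s=3.0
for yy in(69,-69):
  for x in(-122,-110,-56,0,28,70,110,122):
    cv2.line(A,(int((x+130)*s),int((95-yy-20)*s)),(int((x+130)*s),int((95-yy-12)*s)),(255,0,0),1)
  for dy in(-16,16): cv2.line(A,(0,int((95-yy-dy)*s)),(40,int((95-yy-dy)*s)),(255,0,0),1)
cv2.imwrite("pics/lap_r.png",A); print(A.shape,ctrl.current_t(),ctrl.current_tool_pos()-np.array(c+[.26]))
```

```text
(570, 780, 3) 20.35 [-0.0001  0.     -0.0002]
```

View pics/lap_r.png

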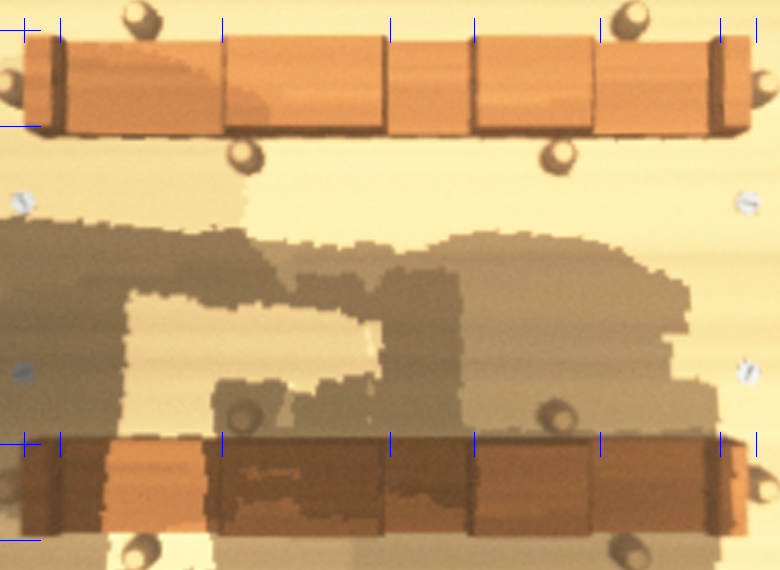

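lap_r: the stile ends are at j=24 and 750 (left) and 22 and 746 (right). The laps are at about 60-224, 386-474 and 595-720, and the pin tips are centred about 3 px left. Both stiles sit parallel between their pins, offset by about −1 to −2 mm in x. I'll pick the wide rail and hover it just above its laps, so that I can compare the two at the same depth.

```bash
cat >> poses.py <<'E'
def hover(x,y,z):
    b=P["board"];t=at(b,x,y)
    ctrl.goto(t+[.09],R(b[2]+90)); ctrl.move_l(t+[z],vel=.08); ctrl.sleep(.3)
    print("track mm",(ctrl.current_tool_pos()-np.array(t+[z]))*1e3,"t",ctrl.current_t()); return t
E
python3 - <<'E'
from poses import *
b=P["board"]
pick("wide",-.3,.82,.008)
t=hover(-84,.7,.034)
im,p,T=shot("wrist","wr")
A=rect(im,p,T,at(b,-84,55),b[2],.04,90,90,6.4)
cv2.imwrite("pics/wr_r.png",A); print(A.shape)
E
```

```text
wide hit False [0.5056 0.2425 0.0085]
width mm 49.8638961829733 F 29.999797716736794
track mm [ 0.1618 -0.0228  0.2812] t 27.8667
(576, 576, 3)
```

View pics/wr_r.png

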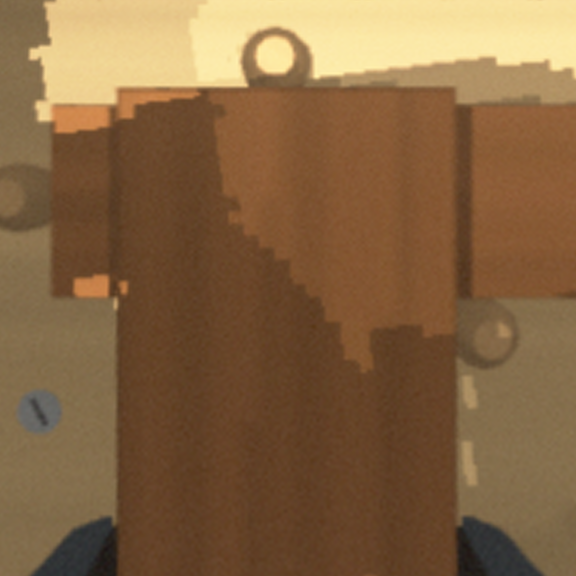

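wr_r: the rail's edges are at j=117 and 456 (centre 286.5). The left lap mouth is 108 to 472 (centre 290), so the rail is only 0.5 mm off in x there, and the right stile balances that. The rail end overhangs the stile's outer edge by about 0.6 mm, so I shift y by −0.4 and lower.

```bash
cat >> poses.py <<'E'
def lower(x,y,z):
    b=P["board"];t=at(b,x,y);ctrl.move_l(t+[z+.012],vel=.05);ctrl.sleep(.1)
    f0=np.array(ctrl.current_contact_force())
    hit=ctrl.move_l(t+[z],vel=.03,contact_N=8)
    print("hit",hit,"pos",ctrl.current_tool_pos(),"want z",z,"dF",ctrl.current_contact_force()-f0,"t",ctrl.current_t())
    return hit
def release(op):
    ctrl.command_gripper(op);q=ctrl.current_tool_pos();ctrl.move_l([q[0],q[1],.12],vel=.15)
E
python3 - <<'E'
from poses import *
lower(-84,.3,.0203)
E
```

```text
hit True pos [0.4905 0.033  0.0201] want z 0.0203 dF [ 0.3979 -0.8788  7.1828] t 28.6917
```

Contact came exactly at home height (underside 11.6 mm). Release, then the medium rail with the same offsets.

Run:
```python
from poses import *
release(.75)
pick("medium",-.3,.65,.0085)
hover(89,.3,.036)
hit=lower(89,.3,.0208)
```

```text
medium hit False [0.475  0.3776 0.0091]
width mm 35.86209116139063 F 29.998008012771606
track mm [ 0.1972 -0.027   0.3729] t 37.3333
hit True pos [0.6621 0.012  0.0207] want z 0.0208 dF [-1.6374 -0.4786  6.2723] t 38.1
```

Medium is home too: 20.7 − 9.1 = 11.6 mm. Narrow next.

Run:
```python
from poses import *
release(.55)
pick("narrow",-.3,.5,.0085)
hover(13,.3,.036)
hit=lower(13,.3,.0208)
```

```text
narrow hit False [ 0.4707 -0.3762  0.0091]
width mm 23.981768057959876 F 30.001203194260597
track mm [0.1855 0.0216 0.3362] t 46.0083
hit True pos [0.5867 0.0212 0.0207] want z 0.0208 dF [ 0.0858 -1.2137  6.5299] t 46.7833
```

Run:
```python
from poses import *
release(.5)
b=P["board"]; ctrl.goto(at(b,0,-80)+[.26],R(b[2]+90)); ctrl.sleep(.25)
im,p,T=shot("wrist","fin"); A=rect(im,p,T,at(b,0,0),b[2],.036,270,195,2.9)
cv2.imwrite("pics/fin_r.png",A)
ctrl.goto([.4,-.35,.3],R(0)); im,_,_=shot("scene","fs"); cv2.imwrite("pics/fs_c.png",cv2.resize(im[130:260,150:470],None,fx=2.4,fy=2.4,interpolation=cv2.INTER_CUBIC)); print(ctrl.current_t())
```

```text
50.4417
```

View pics/fin_r.png

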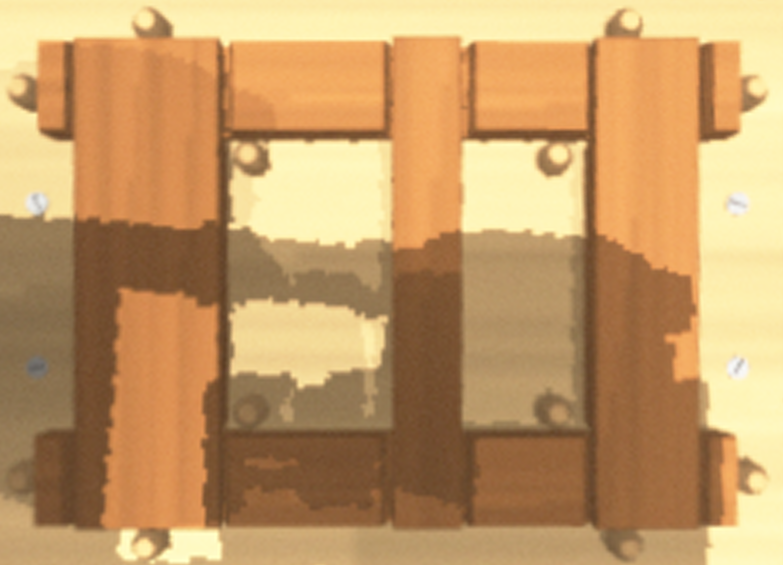

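View pics/fs_c.png

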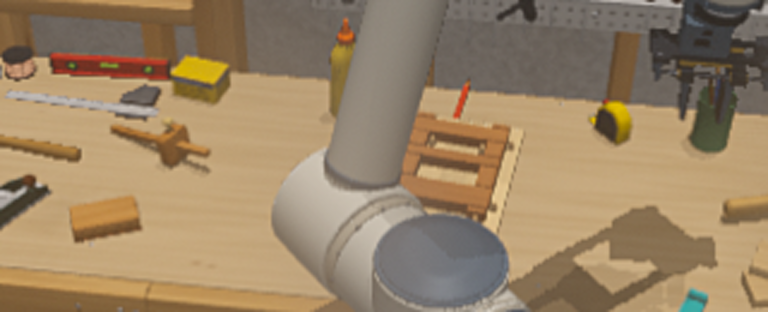

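fin_r shows all three rails down in their laps across both stiles: wide (j 75–221) nearest, narrow (392–461), medium (596–698) farthest, with rail ends even with the stiles' edges. The glue bottle, tape measure and marking gauge have not moved. Handing in.

```bash
python3 -c "
from bench import ctrl
print(ctrl.sign_off())"
```

```text
the job is handed in; nothing more can be done
None
```

The door frame is dry-fitted and handed in after about 50 s: both stiles are between their pins, and the wide, narrow and medium rails are fully down in their laps. The glue bottle, tape measure and marking gauge were left alone.

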